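Pin the draw bar into the clevis of a pull-test stand

ROBOT

A 7-joint arm with a two-finger parallel gripper is mounted at the origin on a cart in front of the work surface, level with it; the furniture and walls round the work are solid. World frame = base frame: x ahead of the robot, y to its left, z up, the work surface at z = 0. Lengths are in m, angles in degrees, forces in N, time in s.
With the tool pointing down it reaches from about 0.425 to 0.875 m from the base axis. Payload 4.7 kg.
Tool frame: the origin (TCP) lies at the very end of the fingers, on their centre line; the grasp point (between the pads) lies 19 mm behind it; z points along the fingers, y is the direction in which the jaws open and shut (so a half turn about z gives the same grasp; the last joint's range is limited). The gripper opens to 87 mm and grips with 3 to 60 N. Pads are 19 mm wide; open, the fingers measure 117 mm over their backs; the gripper's body (75 mm by 190 mm) begins 51 mm behind the grasp point.
Start: joints at [-68.348, 18.392, -4.016, 83.108, 1.295, 78.541, -3.26], TCP at [0.231, 0.607, 0.192] pointing down, gripper open.
Joint ranges: [-163.93, 163.93], [-17.29, 119.83], [-79.2, 71.16], [3.27, 140.29], [-89.18, 269.18], [5.43, 117.66], [-154.24, 154.24]. Speed limits (degrees/s): [147.25, 147.25, 180, 180, 180, 180, 180].

INTERFACE

Orientations are given as [roll, pitch, yaw] about the fixed x, y, z axes, in that order (R = Rz(yaw) Ry(pitch) Rx(roll)).
In Python, from cell import monitor, read_camera, camera_info, env, look_for gives the robot as it stands.
- The arm moves only by the tool servo_tool, never from a script. Its argument "commands" is one flat list of numbers, 6 for each row, row after row: the shift along the tool's x, y, z in mm, then the turn, a rotation vector about the tool's x, y, z in degrees. A call has 1 to 10 rows; each row shifts and turns the commanded pose from where the row before left it, along the tool's axes as they then stand; what a row does not reach is not made up. A row lasts 1/10 s, in which the tool goes at most 50 mm and 8.59 degrees, less where a joint would pass 70% of its speed; a pose out of reach is approached as far as the arm can. A call is refused whole if a number of a shift passes 50 or a number of a turn 8.59, either way. A call with a gripper value outside its range is refused whole. "jaw" is the finger opening in mm, from 0 to 87, set as the call begins (left out, the last holds). The fingers move at their own pace and stop on an object; "newtons" is the grip in N (left out, the last holds). Time passes only in rows, so rows that do not move let the fingers close. It gives the time, the measured TCP pose, the force and the opening at its end, in the units of the state.
- monitor.get_obs(): the state, without advancing time (a new reading comes with each control period).
- read_camera(name): name is "side" or "top"; returns (picture, depth): 400x640x3 uint8, red, green, blue; 400x640 float32, m along the optical axis (not along the pixel's ray), 0 where there is no reading.
- camera_info(name): a dict with "camera_matrix" (3x3 intrinsics, pixels), "R" (3x3) and "t" (3): a world point X has camera coordinates R X + t. Camera axes: x right, y down, z forward; pixel columns grow to the right and rows downward; lengths in m; the calibration is good to about 2 mm. A picture is of the moment at which its call begins. camera_info takes no time and is no camera call.
- env.sign_off(): hands the job in, once; it reports no verdict.
Trained networks look in the newest picture that a camera, given by its name, has taken for a name from the list of things; names that differ only in an ending like _2 or _b are one class to them, and where a whole thing is asked for, a point or a joint stands for the part that bears it (a point fixed in the world has none). Each returns a list of dicts, best first, with "conf" (0 to 1); they miss things now and then, are a little off and sometimes report something else, mostly with a low value. They report only what shows in the picture. A call takes as long as a camera call.
- look_for(camera, label): "box" ([left, top, width, height] in pixels, round what is visible of it).
The state is a dict: "time_s": time; "qpos": joint angles; "joint_velocities": joint speeds; "effort": joint torques, N m; "tool_pos": TCP position; "tool_rot": TCP orientation; "force": force on the tool from outside, world axes, zero at the start; "wrist_torque": the same for the moment, N m; "grip_width": finger opening in m.
Only numpy, scipy, OpenCV 4.12 (cv2) and the standard library are available. Lean on these libraries where they do the work, as an engineer would, in place of code of your own. Each camera call takes 0.05 s, during which the arm holds its last target.

TASK

Take the steel clevis pin out of its rest and couple the draw bar to the pull-test stand: the pin has to go down through the upper ear of the clevis, the hidden eye in the bar's flat tongue and the lower ear, until its collar sits flush on the upper ear. The eye is not yet in line with the holes, so slide the draw bar by its handle until you feel it line up, gently, stopping as soon as the pin catches: drag the bar against the caught pin with no more than 12 N, press the pin on the tongue with no more than 25 N, and let go of everything at the end. Leave the brass weight and the glass beaker where they are.

Things in the scene. Friction and masses are not known exactly. Their poses are not given: they have to be found in the camera images.
- pin_grip (a point): Steel clevis pin, 85 mm long, 0.1 kg, upright in its rest. From below: shank 12 mm diameter, 50 mm long, its lowest 6 mm a cone down to 7 mm; collar 22 mm diameter, 5 mm thick; gripping stem 14 mm diameter, 30 mm long. This point: middle of the stem, 70 mm above the tip, 20 mm above the collar's underside, 15 mm below the top. z runs up the pin.
- pin_rest: Grey plastic block, fixed, 50 x 50 mm, 58 mm high, with a loose 15 mm hole in which the pin hangs by its collar; origin at the centre of its underside.
- bore (a point): Centre of the pin hole (13.4 mm, slight chamfer) at the top face of the upper ear of the fixed aluminium clevis, 64 mm above the worktop. z is up; y points along the draw bar from its handle towards the clevis, x across it. With the pin seated, its collar rests here and the pin's grip point is 20 mm above this point.
- lower_bore (a point): Pin hole (13.4 mm) at the top face of the lower ear, straight below the upper hole, 32 mm above the worktop; same axes. Ears: level, 44 mm wide (x), 18 mm thick, 14 mm apart (32 to 46 mm above the worktop), joined by thin side cheeks, open at both ends, reaching from 38 mm on the -y side of the holes to 50 mm on the +y side.
- stand: The whole fixed stand: dark steel base plate 80 mm (x) by 270 mm (y), clevis at its +y end. The bar's tongue, 30 mm wide, 10 mm thick, top 44 mm above the worktop, lies in the gap, its eye (14 mm hole) hidden between the ears. Until the eye is in line, a pin put in the upper ear stands on solid tongue, collar 30 mm above the ear; it drops by its weight when the eye comes under it.
- handle (a point): Middle of the bar of the bridge handle on the draw bar's carriage: a round dark steel bar, 12 mm diameter, 80 mm long, level and across the slide (along x of the bore), its axis 90 mm above the worktop, open below for 37 mm, on two uprights. At draw_bar = 0 it is 148 mm from the pin hole along -y of the bore. Same axes. The handle drives the bar both ways.
- draw_bar (a joint): Draw bar on its slide, m, 0 to 0.040, growing towards the clevis (+y); 2 N of friction, stays where left. Starts at 0.004 to 0.010, eye short of the hole (-y). The eye is in line somewhere from 0.014 to 0.034 (the tongue is clamped at a reach that is not measured). With the pin in the eye it moves only 1 to 2 mm. Limits: pin on solid tongue 25 N; bar against the dropped pin 12 N.
- brass_weight: Bystander: brass weight, 34 mm wide, 23 mm high, standing behind the stand; origin at the centre of its underside.
- glass_beaker: Bystander: glass beaker, 60 mm wide, 82 mm high, standing behind the pin's rest; origin at the centre of its underside.

How it is judged:
By the outcome, as a careful person would: the job done as asked, in the order asked, and still so for the second after the job is handed in, with the robot touching nothing.
It also fails if it takes over 67 s, if anything falls off the work surface, if the arm or the gripper's body presses on something with over 40 N, if the wrist force passes 120 N, or if a joint passes its speed limit or range.

## Working session

There is one attempt and no reset: what is moved stays moved. The work goes in short steps, Python scripts to look and compute and a tool call to move; the robot and the scene stay as the last step left them, time stands still between calls to the robot, and variables do not carry over. Pictures are saved under pics/ and viewed, and the job is handed in when it is done.

Besides the shell and the picture viewer there is one more tool, called after "Emit:" in YAML: its name, and indented under it one key for each argument. servo_tool: Moves the arm, as the interface text tells. Its arguments: {"type":"object","properties":{"commands":{"type":"array","items":{"type":"number"}},"jaw":{"type":"number"},"newtons":{"type":"number"}},"required":["commands"]}

```bash
mkdir -p pics; python3 - <<'E'
from cell import *
import cv2,numpy as np
print(monitor.get_obs())
for n in("side","top"):
    p,d=read_camera(n); cv2.imwrite(f"pics/{n}0.png",p[:,:,::-1]); np.save(f"pics/{n}0.npy",d)
    c=camera_info(n); print(n,{k:np.round(v,4).tolist() for k,v in c.items()})
    for l in("pin_grip","pin_rest","stand","handle","brass_weight","glass_beaker"):
        print(l,[(np.round(r["box"],1).tolist(),round(r["conf"],2)) for r in look_for(n,l)[:2]])
E
```

```text
{'time_s': 0.0, 'qpos': array([-68.34855337,  18.43728698,  -4.01391884,  83.17467153,
         1.29366673,  78.53979082,  -3.25945644]), 'joint_velocities': array([ 0.06306794, -0.01614399, -0.04982014,  0.03739181,  0.05668494,
       -0.12901418, -0.0830244 ]), 'effort': array([ 3.26587924e-04, -4.91282916e+01, -4.03997898e-01, -3.12536466e+01,
       -6.40934589e-02,  4.35192743e-02,  1.79311501e-04]), 'tool_pos': array([0.23112579, 0.60687587, 0.19098344]), 'tool_rot': array([-1.79893411e+02,  4.92450732e-03,  1.59157049e+02]), 'force': array([ 0.65037881, -0.41148344, -0.00508954]), 'wrist_torque': array([-0.02111067,  0.00360227, -0.02496076]), 'grip_width': 0.08702766258041787}
side {'camera_matrix': [[390.5399, 0.0, 319.112], [0.0, 390.5399, 198.3296], [0.0, 0.0, 1.0]], 'R': [[0.9823, -0.1863, -0.0202], [-0.0979, -0.4184, -0.903], [0.1598, 0.889, -0.4292]], 't': [-0.5374, 0.1583, 0.6966]}
pin_grip [([282.8, 213.0, 66.5, 112.4], 0.5)]
pin_rest [([252.1, 167.4, 24.1, 29.6], 0.59)]
stand [([282.7, 208.0, 69.3, 119.2], 0.62)]
handle [([288.2, 243.2, 61.7, 61.8], 0.63)]
brass_weight [([376.6, 251.6, 13.1, 15.8], 0.77)]
glass_beaker [([334.4, 155.6, 17.7, 28.6], 0.64), ([282.3, 244.9, 69.7, 57.8], 0.55)]
top {'camera_matrix': [[380.3762, 0.0, 322.3535], [0.0, 380.3762, 200.7711], [0.0, 0.0, 1.0]], 'R': [[0.0285, -0.9992, 0.0264], [-0.9972, -0.0303, -0.0686], [0.0694, -0.0243, -0.9973]], 't': [0.0759, 0.5749, 0.8825]}
pin_grip [([216.4, 140.4, 28.5, 28.1], 0.66), ([217.0, 242.5, 12.4, 8.6], 0.64)]
pin_rest [([211.0, 232.7, 29.7, 26.2], 0.97)]
stand []
handle [([370.2, 202.9, 67.3, 52.7], 0.88), ([386.0, 159.5, 10.5, 18.1], 0.67)]
brass_weight [([383.6, 158.6, 11.7, 17.1], 0.58)]
glass_beaker [([216.5, 138.7, 31.2, 34.0], 0.89)]
```

View pics/side0.png

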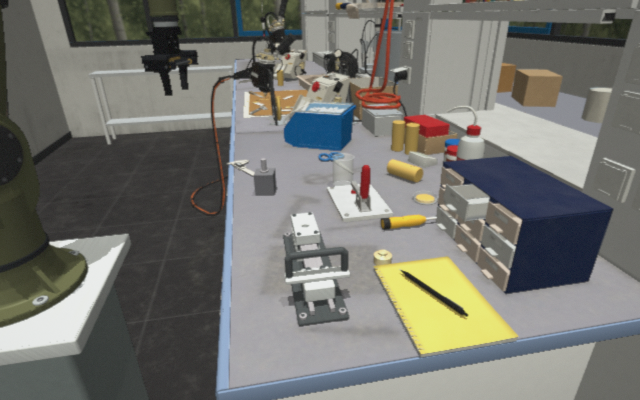

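View pics/top0.png

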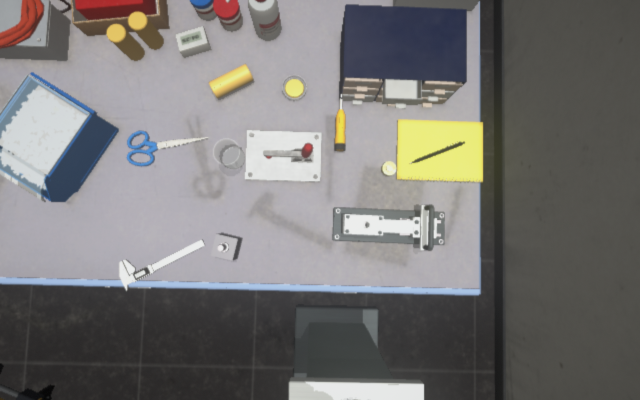

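Side: the rest with the pin is at (264,180), the clevis at (305,230) and the handle bar at (315,255). Top: the rest is at (226,246), the bore near (367,225) and the handle at (430,228). I'll zoom in to measure them.

```bash
cat >h.py <<'E'
from cell import *
import cv2,numpy as np
def ray(n,u,v):
    c=camera_info(n);K=c["camera_matrix"];R=np.array(c["R"]);t=np.array(c["t"])
    return -R.T@t, R.T@np.linalg.inv(K)@np.array([u,v,1.])
def atz(n,u,v,z):
    o,d=ray(n,u,v); return o+d*(z-o[2])/d[2]
def proj(n,X):
    c=camera_info(n);p=np.array(c["camera_matrix"])@(np.array(c["R"])@np.array(X)+c["t"]);return p[:2]/p[2]
def tri(u1,u2): # side, top
    o1,d1=ray("side",*u1);o2,d2=ray("top",*u2)
    s=np.linalg.lstsq(np.c_[d1,-d2],o2-o1,rcond=None)[0]
    a=o1+s[0]*d1;b=o2+s[1]*d2;return (a+b)/2,np.linalg.norm(a-b)
def cloud(n,d):
    c=camera_info(n);K=np.array(c["camera_matrix"]);v,u=np.mgrid[:400,:640]
    P=np.stack([(u-K[0,2])/K[0,0]*d,(v-K[1,2])/K[1,1]*d,d],-1)
    return (P-c["t"])@np.array(c["R"])
E
python3 - <<'E'
from h import *
t=cv2.imread("pics/top0.png");s=cv2.imread("pics/side0.png")
def crop(im,x,y,w,h,f): return cv2.resize(im[y:y+h,x:x+w],None,fx=f,fy=f,interpolation=cv2.INTER_CUBIC)
cv2.imwrite("pics/c1.png",crop(t,325,195,130,65,6))
a=crop(t,200,225,50,40,8);b=crop(s,245,150,50,50,8)
A=np.zeros((400,800,3),np.uint8);A[:320,:400]=a;A[:,400:]=b;cv2.imwrite("pics/c2.png",A)
cv2.imwrite("pics/c3.png",crop(s,275,205,90,120,5))
P=cloud("top",np.load("pics/top0.npy"))
np.set_printoptions(precision=3,suppress=True)
print("z map stand");print(P[205:252:3,330:450:5,2])
for u,v in((367,225),(430,228),(223,246)):print(P[v,u])
E
```

```text
z map stand
[[-0.001  0.004  0.002 -0.002  0.002  0.001 -0.003 -0.001 -0.002  0.002
  -0.002  0.001  0.001  0.001  0.001 -0.001  0.918 -0.001 -0.     0.051
   0.091  0.001  0.002 -0.   ]
 [ 0.002  0.01   0.008  0.008  0.007  0.009  0.01   0.009 -0.001  0.
  -0.001  0.001  0.004 -0.002  0.     0.002  0.002  0.001  0.     0.059
   0.097  0.001 -0.004  0.001]
 [ 0.004  0.009  0.008  0.007  0.009  0.012  0.008  0.007  0.008  0.007
   0.008  0.009  0.007  0.006  0.008  0.006  0.009  0.006  0.009  0.055
   0.095  0.002  0.     0.002]
 [ 0.     0.007  0.007  0.063  0.065  0.064  0.008  0.006  0.008  0.007
   0.008  0.006  0.008  0.009  0.007  0.009  0.011  0.007  0.009  0.054
   0.095  0.009  0.012  0.001]
 [-0.001  0.008  0.008  0.064  0.063  0.062  0.064  0.066  0.064  0.063
   0.066  0.012  0.009  0.006  0.009  0.009  0.007  0.045  0.044  0.05
   0.096  0.008  0.014  0.002]
 [-0.     0.006  0.009  0.064  0.068  0.064  0.064  0.063  0.063  0.064
   0.064  0.045  0.042  0.042  0.043  0.045  0.047  0.045  0.047  0.051
   0.096  0.044  0.016  0.002]
 [ 0.001  0.011  0.01   0.063  0.065  0.06
[... 1068 characters left out ...]
.006  0.007
   0.008  0.008  0.006  0.009  0.01   0.009  0.008  0.006  0.053  0.052
   0.096  0.008  0.015  0.   ]
 [-0.003 -0.002  0.004 -0.001  0.001 -0.003  0.002 -0.002 -0.     0.
  -0.002 -0.002  0.001  0.001 -0.002  0.918 -0.002  0.002  0.052  0.053
   0.094  0.009  0.004  0.   ]
 [ 0.001  0.001  0.001 -0.002  0.001  0.004  0.002  0.     0.    -0.002
   0.001  0.    -0.     0.001  0.001  0.002 -0.    -0.001  0.049  0.071
   0.095  0.001  0.003 -0.   ]
 [ 0.002  0.001 -0.001  0.002 -0.001  0.001  0.002  0.002 -0.     0.
  -0.001  0.002  0.001  0.001  0.001  0.002  0.002  0.     0.003  0.001
   0.086 -0.001  0.     0.001]]
[ 0.518 -0.013  0.03 ]
[ 0.515 -0.141  0.095]
[0.464 0.305 0.09 ]
```

View pics/c1.png

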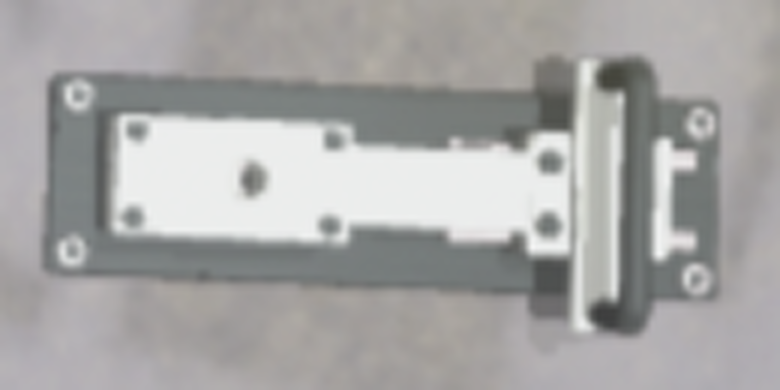

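View pics/c2.png

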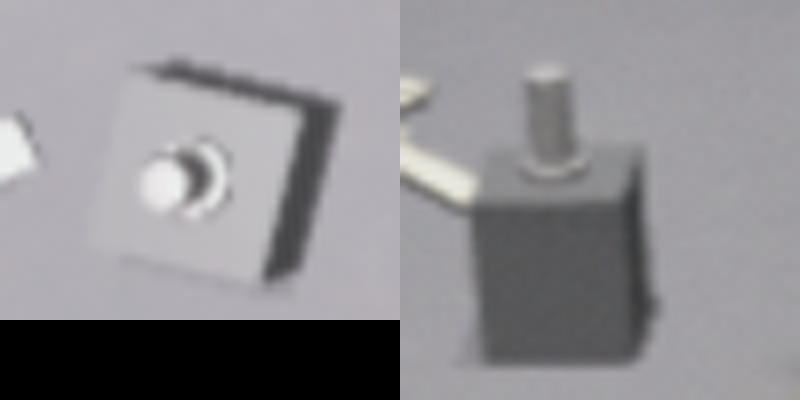

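View pics/c3.png

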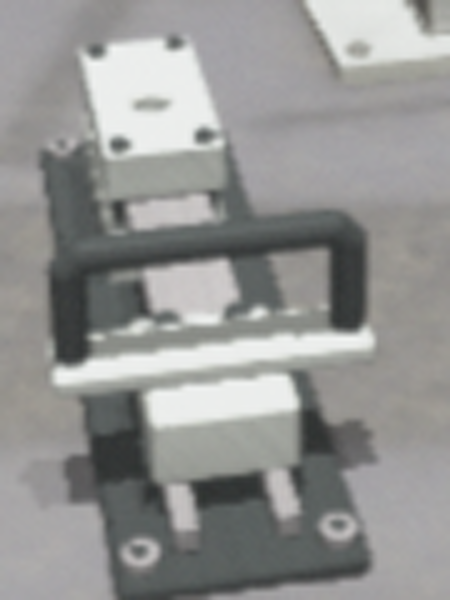

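```bash
python3 - <<'E'
from h import *
np.set_printoptions(precision=4,suppress=True)
T=lambda U,V,f=6,x=325,y=195:((U+.5)/f-.5+x,(V+.5)/f-.5+y)
S=lambda U,V:T(U,V,5,275,205)
b=T(253,179);bs=S(152,104)
print("bore",atz("top",*b,.064),atz("side",*bs,.064),tri(bs,b))
p=T(163,185,8,200,225);ps=T(149,72,8,245,150)
print("pintop",atz("top",*p,.093),atz("side",*ps,.093),tri(ps,p))
# collar top
h1,h2=T(637,72),T(632,322)
print("handle ends",atz("top",*h1,.094),atz("top",*h2,.094))
a1,a2=S(70,245),S(350,222)
print("side handle",atz("side",*a1,.09),atz("side",*a2,.09))
# stand axis via base holes z=.008 & ear bolts
B=[T(78,95),T(71,251),T(701,122),T(697,279)]
Q=[atz("top",*q,.008) for q in B]
print(Q); 
for i,j in((2,0),(3,1)): d=Q[i]-Q[j]; print("yaw of +y dir",np.degrees(np.arctan2(-d[1],-d[0])))
E2=[T(137,131),T(134,217),T(335,139),T(330,226)]
Q=[atz("top",*q,.064) for q in E2]
for i,j in((2,0),(3,1)): d=Q[i]-Q[j]; print("ear",np.degrees(np.arctan2(-d[1],-d[0])))
d=np.load("pics/top0.npy");P=cloud("top",d)
m=(abs(P[...,2]-.064)<.006);m[:,:330]=0;m[:,400:]=0;m[:200]=0;m[250:]=0
q=P[m][:,:2];print("ear rect",cv2.minAreaRect((q*1000).astype(np.float32)))
m=(abs(P[...,2]-.096)<.005);m[:,:410]=0;m[:,450:]=0;m[:190]=0;m[260:]=0
q=P[m][:,:2];print("handle rect",cv2.minAreaRect((q*1000).astype(np.float32)),np.median(q,0))
m=(abs(P[...,2]-.058)<.005);m[:,:205]=0;m[:,245:]=0;m[:228]=0;m[265:]=0
q=P[m][:,:2];print("rest rect",cv2.minAreaRect((q*1000).astype(np.float32)),np.median(q,0))
Ps=cloud("side",np.load("pics/side0.npy"))
m=(Ps[...,2]>.065)&(Ps[...,2]<.1);mm=m*0;mm[150:180,255:272]=1;m&=mm>0
print("side stem pts",np.median(Ps[m],0),Ps[m].shape)
E
```

```text
bore [ 0.5191 -0.0074  0.064 ] [ 0.5199 -0.0053  0.064 ] (array([ 0.5194, -0.0072,  0.0651]), np.float64(0.0005730698591537667))
pintop [0.46  0.311 0.093] [0.4615 0.3158 0.093 ] (array([0.4607, 0.3105, 0.0949]), np.float64(0.0011874449353276217))
handle ends [ 0.5617 -0.1426  0.094 ] [ 0.4711 -0.1415  0.094 ]
side handle [ 0.4746 -0.1346  0.09  ] [ 0.5636 -0.1409  0.09  ]
[array([0.5512, 0.0554, 0.008 ]), array([0.4891, 0.0566, 0.008 ]), array([ 0.5477, -0.1955,  0.008 ]), array([ 0.4849, -0.1943,  0.008 ])]
yaw of +y dir 89.2193442931416
yaw of +y dir 89.04901902552481
ear 89.36723971159374
ear 89.00262913001565
ear rect ((519.660888671875, 0.003047943115234375), (88.175048828125, 43.967891693115234), 89.14839172363281)
handle rect ((517.4828491210938, -143.8183135986328), (12.264021873474121, 95.86747741699219), 88.69429016113281) [ 0.5151 -0.1427]
rest rect ((460.8885803222656, 310.6151123046875), (50.50160217285156, 49.87102508544922), 78.64476776123047) [0.4619 0.3083]
side stem pts [0.4612 0.3056 0.0818] (66, 3)
```

```bash
python3 - <<'E'
from h import *
np.set_printoptions(precision=4,suppress=True)
for n,(x0,y0,x1,y1) in (("top",(357,216,377,233)),("side",(298,219,313,231))):
    g=cv2.imread(f"pics/{n}0.png",0).astype(float)
    print(n);print(g[y0+3:y1-3,x0+3:x1-3].astype(int))
    w=g[y0:y1,x0:x1];bg=np.percentile(w,70);w=np.clip(bg-15-w,0,None)
    lab=cv2.connectedComponents((w>0).astype(np.uint8))[1]
    c=lab[(y1-y0)//2,(x1-x0)//2];w=w*(lab==c) if c else w
    v,u=np.mgrid[y0:y1,x0:x1];c=((u*w).sum()/w.sum(),(v*w).sum()/w.sum());print(c,(w>0).sum(),atz(n,*c,.064))
# projected model check
for yb in(-.003,-.0055,-.0075):
    R=np.radians(-.9);
    B=np.array([.5195,yb,.064]);ax=np.array([np.cos(R),np.sin(R),0]);ay=np.array([-np.sin(R),np.cos(R),0])
    pts=[B+sx*.022*ax+yy*ay for sx in(-1,1) for yy in(-.038,.05)]
    print(yb,[ (n,[proj(n,p).round(1).tolist() for p in pts]) for n in("top","side")])
g=cv2.imread("pics/top0.png",0);print("row 221",g[221,338:388].tolist())
print("row 228",g[228,338:388].tolist());
for c in(352,372):print("col",g[208:244,c].tolist())
g=cv2.imread("pics/side0.png",0)
for r in(216,222,229,233):print("side row",r,g[r,285:325].tolist())
for c in (300,312):print("side col",c,g[205:245,c].tolist())
E
```

```text
top
[[236 236 236 236 236 236 236 236 236 236 236 236 236 236]
 [236 236 236 236 236 235 234 234 236 236 236 236 236 236]
 [236 236 236 235 233 226 213 218 231 235 236 236 236 236]
 [236 236 236 234 230 214 174 169 202 230 235 236 236 236]
 [236 236 236 233 227 182 137 141 158 204 234 236 236 236]
 [236 236 235 232 225 152 114 131 143 188 232 236 236 236]
 [236 236 235 232 224 146 112 131 142 197 232 236 236 236]
 [236 236 235 233 226 183 130 140 158 211 234 236 236 236]
 [236 236 236 233 221 204 161 175 213 228 235 236 236 236]
 [236 236 236 235 230 227 220 223 232 235 236 236 236 236]
 [236 236 236 236 235 235 234 235 235 236 236 236 236 236]]
(np.float64(366.6731738035264), np.float64(224.4874055415617)) 31 [ 0.5189 -0.0072  0.064 ]
side
[[236 236 236 236 236 236 236 236 236]
 [235 235 234 232 232 232 234 234 235]
 [230 225 217 203 203 208 217 224 230]
 [213 177 163 164 165 163 165 182 218]
 [210 170 171 174 172 166 173 204 230]
 [230 222 219 216 215 215 222 233 236]]
(np.float64(304.75989782886336), np.float64(225.39463601532566)) 26 [ 0.5195 -0.0051  0.064 ]
-0.003 [('top', [[38
[... 1928 characters left out ...]
36, 232, 229, 229, 225, 203, 168, 162, 159, 157, 157, 155]
side row 233 [163, 141, 127, 161, 181, 153, 133, 128, 132, 148, 202, 208, 126, 106, 107, 143, 208, 235, 236, 236, 236, 236, 236, 236, 236, 235, 236, 234, 218, 162, 144, 154, 194, 222, 199, 140, 154, 162, 162, 164]
side col 300 [145, 147, 147, 150, 150, 154, 157, 164, 201, 233, 236, 236, 236, 236, 236, 237, 236, 237, 236, 234, 231, 232, 235, 237, 236, 236, 232, 213, 143, 146, 206, 189, 159, 157, 156, 155, 158, 160, 155, 137]
side col 312 [157, 159, 160, 162, 161, 162, 165, 181, 181, 211, 233, 235, 235, 236, 236, 236, 236, 237, 236, 236, 236, 237, 236, 236, 237, 236, 235, 235, 234, 227, 165, 155, 158, 159, 158, 159, 159, 154, 143, 169]
```

Emit:
servo_tool:
  commands: [0,0,0,0,0,-6.65,0,0,0,0,0,-6.65,0,0,0,0,0,-6.65,0,0,0,0,0,0]
  jaw: 60

```text
time_s: 1.1
tool_pos: [0.2313, 0.6075, 0.1921]
tool_rot: [180.0, -0.0, 179.1]
force: [0.4, 0.5, 0.7]
grip_width: 0.0646
```

```bash
cat >>h.py <<'E'
from scipy.spatial.transform import Rotation as Ro
def to(x,y,z,yaw=179.1):
    o=monitor.get_obs();R=Ro.from_euler("xyz",o["tool_rot"],degrees=True)
    T=Ro.from_euler("xyz",[180,0,yaw],degrees=True)
    print("t",o["time_s"],"pos",o["tool_pos"].round(4),"rot",o["tool_rot"].round(2),"F",o["force"].round(2),"w",round(o["grip_width"]*1000,2))
    print("shift mm",(R.inv().apply(np.array([x,y,z])-o["tool_pos"])*1000).round(2),"turn",np.degrees((R.inv()*T).as_rotvec()).round(2))
E
python3 -c "
from h import *
to(.4607,.3107,.16)"
```

```text
t 1.1 pos [0.2313 0.6075 0.1921] rot [179.99  -0.   179.13] F [0.37 0.47 0.69] w 64.61
shift mm [-233.89 -293.24   32.05] turn [ 0.01 -0.    0.03]
```

Emit:
servo_tool:
  commands: [-23.4,-29.3,3.2,0,0,0,-23.4,-29.3,3.2,0,0,0,-23.4,-29.3,3.2,0,0,0,-23.4,-29.3,3.2,0,0,0,-23.4,-29.3,3.2,0,0,0,-23.4,-29.3,3.2,0,0,0,-23.4,-29.3,3.2,0,0,0,-23.4,-29.3,3.2,0,0,0,-23.4,-29.3,3.2,0,0,0,-23.4,-29.3,3.2,0,0,0]
  jaw: 50

```text
time_s: 2.1
tool_pos: [0.4616, 0.3097, 0.1603]
tool_rot: [180.0, 0.0, 178.9]
force: [0.8, -0.4, 0.7]
grip_width: 0.0503
```

Emit:
servo_tool:
  commands: [0,0,0,0,0,0,0,0,0,0,0,0,0,0,0,0,0,0]

```text
time_s: 2.4
tool_pos: [0.4599, 0.3122, 0.1602]
tool_rot: [179.9, -0.0, 179.1]
force: [-0.0, 0.5, -1.0]
grip_width: 0.0502
```

```bash
python3 -c "
from h import *
to(.4607,.3107,.067)
p,d=read_camera('side');cv2.imwrite('pics/s1.png',cv2.resize(p[100:220,200:340,::-1],None,fx=5,fy=5,interpolation=2))"
```

```text
t 2.4 pos [0.4599 0.3122 0.1602] rot [ 1.7995e+02 -2.0000e-02  1.7913e+02] F [-0.02  0.51 -0.99] w 50.16
shift mm [-0.87 -1.59 93.21] turn [ 0.05 -0.02  0.03]
```

View pics/s1.png

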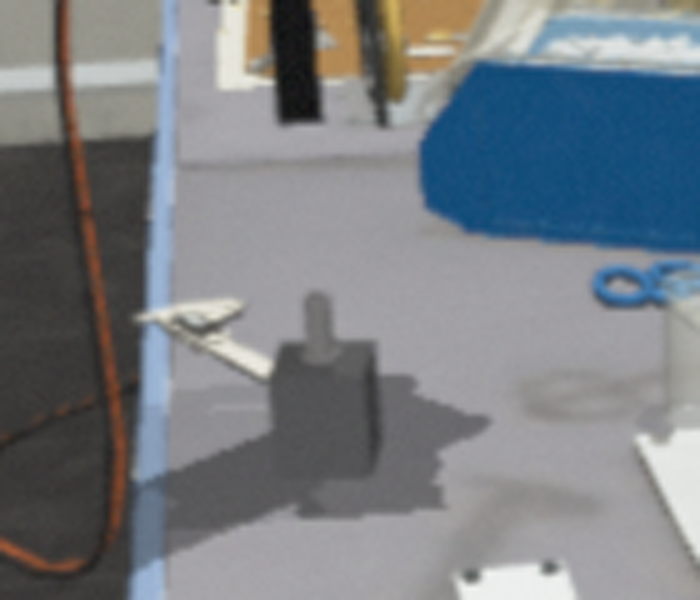

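```bash
python3 -c "
from h import *
f=lambda p:((proj('side',p)-[200,100])*5).round(0)
print(f([.4599,.3122-.03,.16]),f([.4599,.3122+.03,.16]),f([.4607,.3107,.093]))"
```

```text
[305. 186.] [299. 153.] [315. 296.]
```

```bash
python3 -c "
from h import *
for n in('side','top'):
    p,d=read_camera(n);cv2.imwrite(f'pics/{n}2.png',p[...,::-1])
print(monitor.get_obs()['tool_pos'])
P=cloud('side',read_camera('side')[1]); print(P[110:126:3,256:264:2])"
```

```text
[0.4598649  0.31229026 0.16018218]
[[[0.45336111 0.27717226 0.22761765]
  [0.4579383  0.27488115 0.22783279]
  [0.46246688 0.27154052 0.22827898]
  [0.46721151 0.27456069 0.22732978]]

 [[0.45262311 0.27206476 0.22174001]
  [0.45743598 0.27880467 0.21992047]
  [0.46202407 0.27619381 0.2202176 ]
  [0.46667207 0.27565929 0.22004409]]

 [[0.45214597 0.27894916 0.21309087]
  [0.45676525 0.27672179 0.2133101 ]
  [0.46151798 0.27915213 0.21243795]
  [0.46622615 0.27945257 0.21206381]]

 [[0.45151587 0.27913152 0.20590986]
  [0.45615342 0.27696195 0.20612437]
  [0.46089175 0.27847191 0.20544863]
  [0.4654913  0.27544981 0.20587036]]

 [[0.45087413 0.27895085 0.19877068]
  [0.4555242  0.27668211 0.19901888]
  [0.46029291 0.27879652 0.19817267]
  [0.46501925 0.27884972 0.19784022]]

 [[0.46437604 1.00593888 0.0047257 ]
  [0.47300562 1.01511511 0.00178432]
  [0.48149033 1.01570489 0.00104789]
  [0.48983059 1.01148882 0.00154994]]]
```

View pics/side2.png

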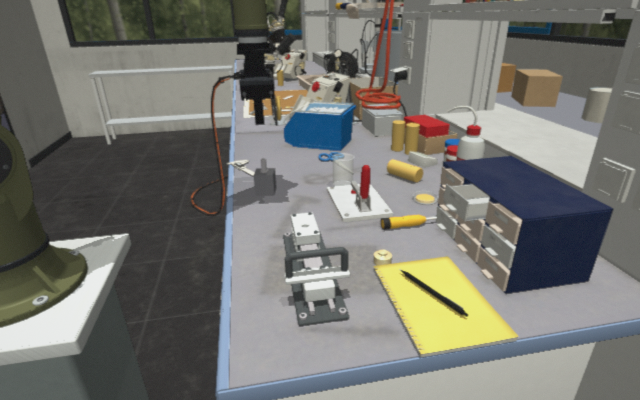

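View pics/top2.png

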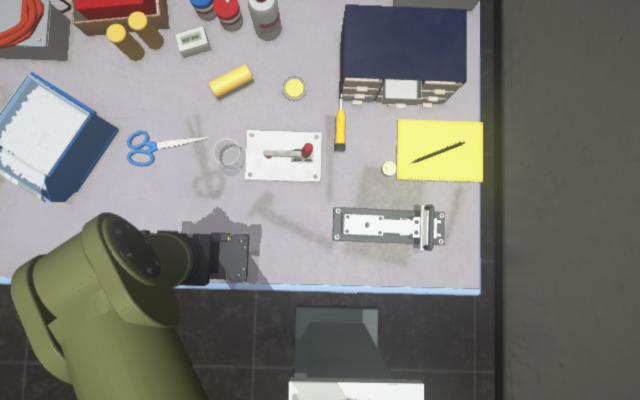

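```bash
python3 -c "
from h import *
print(proj('side',[.2311,.6069,.191]),proj('side',[.2311,.6069,.226]))
s=cv2.imread('pics/side0.png');a=cv2.resize(s[20:110,130:210],None,fx=5,fy=5,interpolation=2)
s=cv2.imread('pics/side2.png');b=cv2.resize(s[50:140,220:300],None,fx=5,fy=5,interpolation=2)
cv2.imwrite('pics/g.png',np.hstack([a,b]))"
```

```text
[178.99864349 103.01597289] [176.9744348   91.30326631]
```

View pics/g.png

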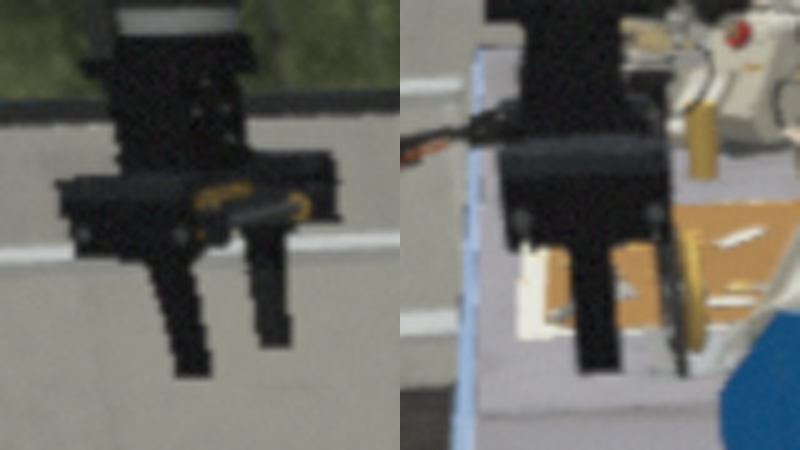

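The fingertips look about 35 mm higher in the picture than the reported TCP, so I'll go down to a height that is safe under either reading and look again.

Emit:
servo_tool:
  commands: [-0.8,-1.6,15,0,0,0,0,0,20,0,0,0,0,0,20,0,0,0,0,0,0,0,0,0,0,0,0,0,0,0]

```text
time_s: 3.1
tool_pos: [0.4611, 0.3091, 0.1045]
tool_rot: [-180.0, -0.1, 179.1]
force: [1.0, -0.2, 0.5]
grip_width: 0.0499
```

```bash
python3 -c "
from h import *
to(.4607,.3107,.067)
p,d=read_camera('side');cv2.imwrite('pics/s3.png',cv2.resize(p[100:200,220:310,::-1],None,fx=6,fy=6,interpolation=2))
f=lambda p:((proj('side',p)-[220,100])*6).round(0)
o=monitor.get_obs()['tool_pos']
P=cloud('side',d)
for u in range(255,272,4):
  for v in range(120,165,3): 
    q=P[v,u]
    if .23<q[1]<.33: print(u,v,q.round(3))
print(f(o-[0,.03,0]),f(o+[0,.03,0]))"
```

```text
t 3.1 pos [0.4611 0.3091 0.1045] rot [-1.7995e+02 -5.0000e-02  1.7912e+02] F [ 1.02 -0.21  0.48] w 49.95
shift mm [ 0.35  1.66 37.47] turn [-0.05 -0.05  0.02]
259 126 [0.457 0.267 0.192]
259 129 [0.456 0.271 0.183]
259 132 [0.456 0.275 0.175]
259 135 [0.455 0.276 0.167]
259 138 [0.455 0.276 0.16 ]
259 141 [0.454 0.273 0.153]
259 144 [0.453 0.274 0.146]
259 147 [0.453 0.275 0.138]
263 126 [0.466 0.268 0.191]
263 129 [0.466 0.27  0.183]
263 132 [0.465 0.273 0.175]
263 135 [0.465 0.273 0.167]
263 138 [0.464 0.274 0.16 ]
263 141 [0.463 0.274 0.152]
263 144 [0.463 0.274 0.145]
263 147 [0.462 0.275 0.137]
263 159 [0.461 0.309 0.094]
263 162 [0.46  0.301 0.089]
[262. 352.] [254. 307.]
```

View pics/s3.png

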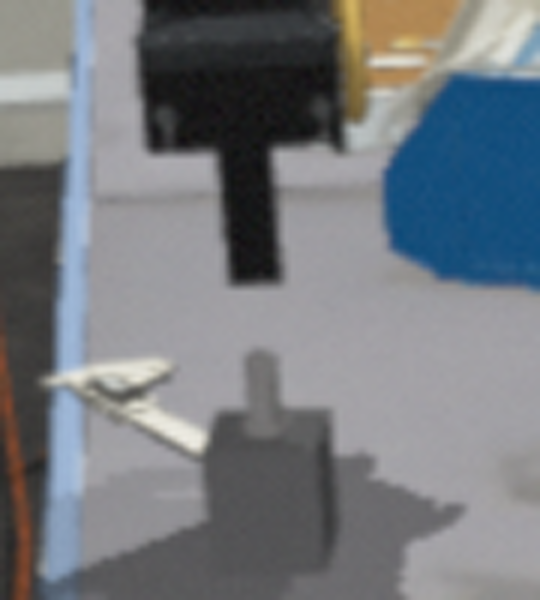

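Emit:
servo_tool:
  commands: [0,0.5,10,0,0,0,0,0,10,0,0,0,0,0,9,0,0,0,0,0,0,0,0,0]

```text
time_s: 3.55
tool_pos: [0.4604, 0.3089, 0.0742]
tool_rot: [-179.9, -0.1, 179.1]
force: [0.1, -0.4, -0.6]
grip_width: 0.0502
```

Emit:
servo_tool:
  commands: [0,0,0,0,0,0,0,0,0,0,0,0,0,0,0,0,0,0,0,0,0,0,0,0,0,0,0,0,0,0]
  jaw: 10
  newtons: 5

```text
time_s: 4.05
tool_pos: [0.4616, 0.3098, 0.0763]
tool_rot: [180.0, 0.0, 179.1]
force: [-0.2, 0.4, 0.8]
grip_width: 0.0181
```

```bash
python3 -c "
from h import *
to(.4607,.3107,.067)
p,d=read_camera('side');cv2.imwrite('pics/s4.png',cv2.resize(p[100:200,220:310,::-1],None,fx=6,fy=6,interpolation=2))"
```

```text
t 4.05 pos [0.4616 0.3098 0.0763] rot [1.7998e+02 2.0000e-02 1.7911e+02] F [-0.21  0.37  0.82] w 18.08
shift mm [0.97 0.86 9.34] turn [0.02 0.02 0.01]
```

View pics/s4.png

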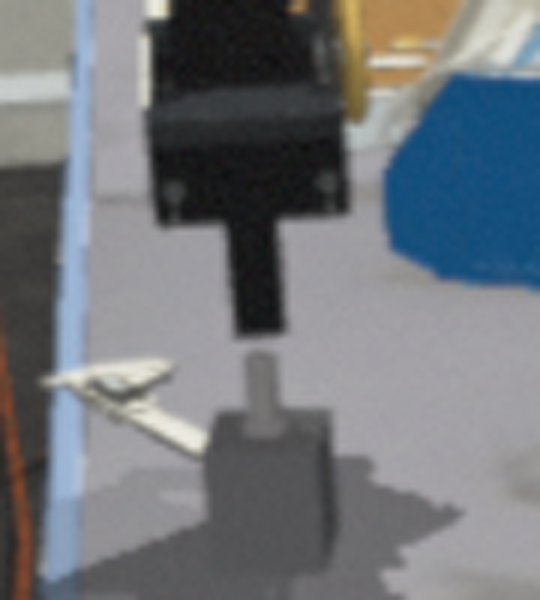

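Emit:
servo_tool:
  commands: [0,0,0,0,0,0,0,0,0,0,0,0,0,0,0,0,0,0]

```text
time_s: 4.4
tool_pos: [0.4615, 0.3097, 0.0761]
tool_rot: [180.0, 0.0, 179.1]
force: [0.5, 0.0, 0.5]
grip_width: 0.0105
```

The fingers closed past 14 mm onto nothing, so the picture is right: the true fingertip is above the reported TCP. I'll measure the offset.

```bash
python3 -c "
from h import *
p,d=read_camera('side');cv2.imwrite('pics/s5.png',cv2.resize(p[130:190,240:285,::-1],None,fx=10,fy=10,interpolation=2))
P=cloud('side',d)
for u in(259,261,263,265):
  for v in range(150,162):
    q=P[v,u]; print(u,v,q.round(3)) if q[1]<.35 else 0
g=cv2.cvtColor(p,7)
print(g[148:162,262],g[145,252:275])
o=monitor.get_obs()['tool_pos']
for v in (155,155.5,156):
  oo,dd=ray('side',262,v); s=(.29-oo[1])/dd[1]; print(oo+s*dd)
p,d=read_camera('top');cv2.imwrite('pics/t5.png',cv2.resize(p[180:300,150:300,::-1],None,fx=5,fy=5,interpolation=2))
"
```

```text
259 150 [0.452 0.296 0.123]
259 151 [0.452 0.296 0.121]
259 152 [0.452 0.298 0.117]
259 153 [0.452 0.293 0.117]
259 154 [0.451 0.296 0.113]
259 155 [0.451 0.296 0.11 ]
261 150 [0.457 0.297 0.123]
261 151 [0.457 0.297 0.12 ]
261 152 [0.457 0.296 0.118]
261 153 [0.457 0.296 0.115]
261 154 [0.456 0.293 0.113]
261 155 [0.456 0.296 0.11 ]
261 159 [0.456 0.307 0.095]
261 160 [0.455 0.308 0.092]
261 161 [0.455 0.311 0.089]
263 150 [0.462 0.294 0.123]
263 151 [0.462 0.296 0.12 ]
263 152 [0.462 0.295 0.118]
263 153 [0.462 0.295 0.115]
263 154 [0.461 0.295 0.112]
263 155 [0.461 0.293 0.11 ]
263 158 [0.461 0.32  0.093]
263 159 [0.461 0.309 0.094]
263 160 [0.46  0.307 0.092]
263 161 [0.46  0.306 0.09 ]
265 150 [0.467 0.296 0.122]
265 151 [0.467 0.298 0.119]
265 152 [0.467 0.294 0.117]
265 153 [0.467 0.298 0.114]
265 154 [0.466 0.295 0.112]
265 155 [0.466 0.297 0.109]
265 159 [0.466 0.31  0.093]
265 160 [0.465 0.305 0.093]
265 161 [0.465 0.305 0.09 ]
[ 18  21  21  16  19  24  33  87 156 155 133 115 117 116] [156 159 158 158 157 134  79  32  31  24  25  26  23  30  71 124 156 160
 160 159 159 158 158]
[0.45853236 0.29       0.11162642]
[0.45842422 0.29       0.11031528]
[0.45831595 0.29       0.10900268]
```

View pics/s5.png

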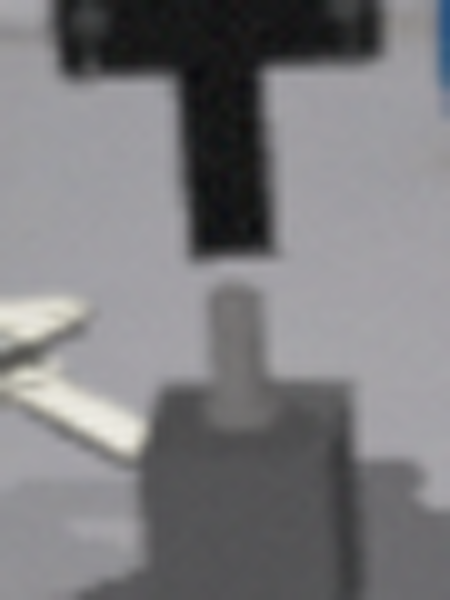

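View pics/t5.png

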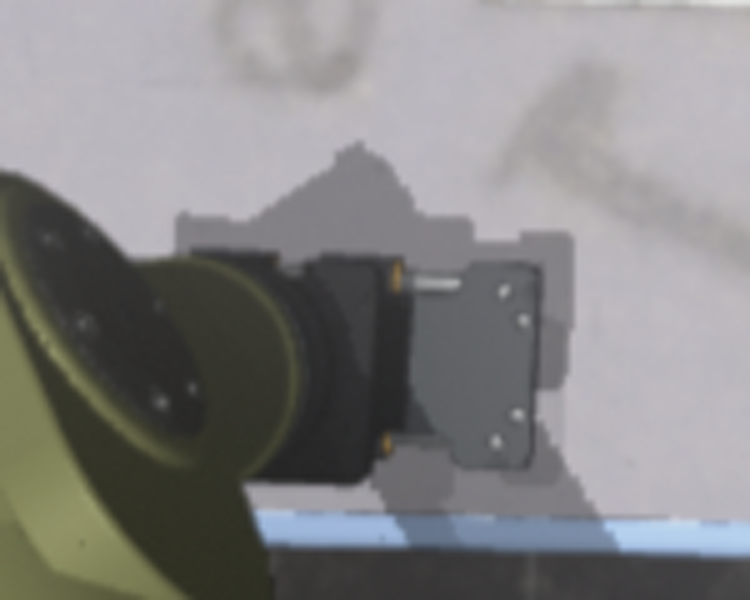

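Emit:
servo_tool:
  commands: [0,0,0,0,0,0,0,0,0,0,0,0,0,0,0,0,0,0,0,0,0,0,0,0]
  jaw: 45

```text
time_s: 4.9
tool_pos: [0.4615, 0.3097, 0.0761]
tool_rot: [180.0, 0.0, 179.1]
force: [1.5, 0.0, -0.3]
grip_width: 0.0343
```

Emit:
servo_tool:
  commands: [0,0,10,0,0,0,0,0,10,0,0,0,0,0,10,0,0,0,0,0,5,0,0,0,0,0,0,0,0,0]

```text
time_s: 5.4
tool_pos: [0.4606, 0.3091, 0.0396]
tool_rot: [-179.9, -0.1, 179.1]
force: [0.3, -0.3, -0.3]
grip_width: 0.0451
```

```bash
python3 -c "
from h import *
to(.4607,.3107,.033)
p,d=read_camera('side');cv2.imwrite('pics/s6.png',cv2.resize(p[130:190,240:285,::-1],None,fx=10,fy=10,interpolation=2))
P=cloud('side',d)
for v in range(160,174):
    q=P[v,[260,264]]; print(v,q.round(3).tolist())
"
```

```text
t 5.4 pos [0.4606 0.3091 0.0396] rot [-1.7991e+02 -1.1000e-01  1.7911e+02] F [ 0.3  -0.34 -0.29] w 45.14
shift mm [-0.04  1.59  6.62] turn [-0.09 -0.11  0.01]
160 [[0.452, 0.276, 0.104], [0.462, 0.275, 0.103]]
161 [[0.452, 0.277, 0.101], [0.462, 0.279, 0.099]]
162 [[0.452, 0.278, 0.098], [0.462, 0.278, 0.097]]
163 [[0.452, 0.278, 0.095], [0.461, 0.276, 0.095]]
164 [[0.451, 0.276, 0.093], [0.461, 0.282, 0.09]]
165 [[0.451, 0.277, 0.09], [0.461, 0.275, 0.09]]
166 [[0.451, 0.278, 0.087], [0.461, 0.279, 0.086]]
167 [[0.451, 0.277, 0.085], [0.461, 0.277, 0.084]]
168 [[0.45, 0.277, 0.082], [0.46, 0.277, 0.082]]
169 [[0.45, 0.278, 0.079], [0.46, 0.277, 0.079]]
170 [[0.45, 0.277, 0.077], [0.46, 0.276, 0.077]]
171 [[0.45, 0.277, 0.074], [0.46, 0.277, 0.074]]
172 [[0.45, 0.307, 0.06], [0.46, 0.298, 0.063]]
173 [[0.45, 0.302, 0.059], [0.46, 0.301, 0.059]]
```

View pics/s6.png

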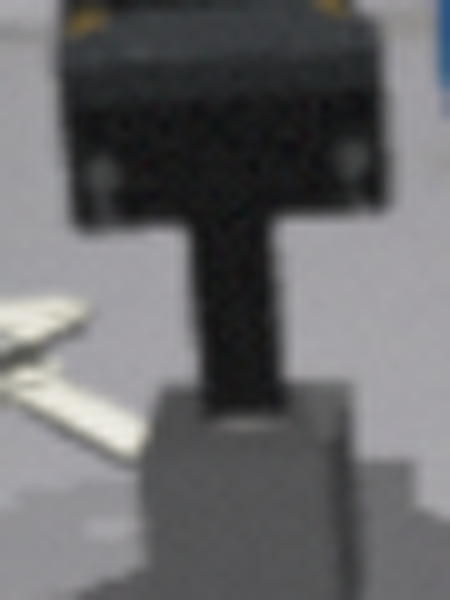

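Emit:
servo_tool:
  commands: [0,0.5,4,0,0,0,0,0,0,0,0,0,0,0,0,0,0,0,0,0,0,0,0,0,0,0,0,0,0,0,0,0,0,0,0,0]
  jaw: 8
  newtons: 5

```text
time_s: 6.05
tool_pos: [0.4617, 0.3104, 0.0373]
tool_rot: [180.0, 0.0, 179.1]
force: [0.1, -0.2, 1.5]
grip_width: 0.0136
```

Emit:
servo_tool:
  commands: [0,0,0,0,0,0,0,0,0,0,0,0]

```text
time_s: 6.25
tool_pos: [0.4617, 0.3105, 0.0373]
tool_rot: [180.0, 0.0, 179.1]
force: [0.2, 0.8, 1.4]
grip_width: 0.0136
```

Emit:
servo_tool:
  commands: [0,0,0,0,0,0,0,0,0,0,0,0,0,0,-8,0,0,0,0,0,-10,0,0,0,0,0,-20,0,0,0,0,0,-22,0,0,0,0,0,-20,0,0,0,0,0,0,0,0,0]
  newtons: 25

```text
time_s: 7.05
tool_pos: [0.4635, 0.3115, 0.1208]
tool_rot: [179.8, 0.3, 179.1]
force: [-0.4, -0.3, -1.0]
grip_width: 0.0135
```

Emit:
servo_tool:
  commands: [0,0,0,0,0,0,0,0,0,0,0,0]

```text
time_s: 7.25
tool_pos: [0.4607, 0.3096, 0.1159]
tool_rot: [-179.9, -0.1, 179.1]
force: [-0.0, -0.3, -1.1]
grip_width: 0.013
```

```bash
python3 -c "
from h import *
to(.4617+.0586,.3100-.3162,.1173)
p,d=read_camera('side');cv2.imwrite('pics/s7.png',cv2.resize(p[90:190,230:290,::-1],None,fx=6,fy=6,interpolation=2))
"
```

```text
t 7.25 pos [0.4607 0.3096 0.1159] rot [-1.7992e+02 -9.0000e-02  1.7911e+02] F [-0.03 -0.35 -1.14] w 13.03
shift mm [ -64.51 -314.86   -1.12] turn [-0.08 -0.09  0.01]
```

View pics/s7.png

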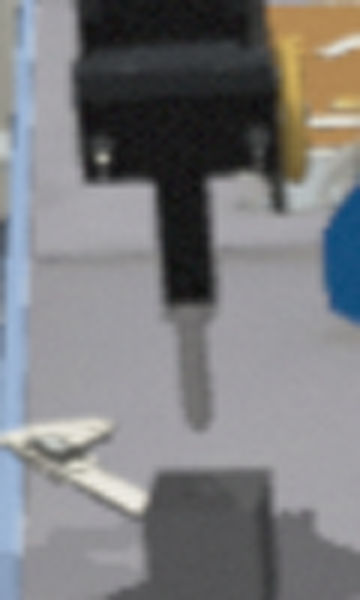

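Emit:
servo_tool:
  commands: [-3.0,-15,0,0,0,0,-6.1,-30,0,0,0,0,-7.7,-38,0,0,0,0,-7.7,-38,0,0,0,0,-7.7,-38,0,0,0,0,-7.7,-38,0,0,0,0,-7.7,-38,0,0,0,0,-7.7,-38,0,0,0,0,-5.6,-28,0,0,0,0,-2.7,-14.3,0,0,0,0]

```text
time_s: 8.3
tool_pos: [0.5195, -0.0112, 0.1166]
tool_rot: [-179.9, -0.1, 178.8]
force: [-0.0, -0.2, -0.6]
grip_width: 0.0131
```

Emit:
servo_tool:
  commands: [0,0,0,0,0,0,0,0,0,0,0,0,0,0,0,0,0,0]

```text
time_s: 8.6
tool_pos: [0.5197, -0.0047, 0.1167]
tool_rot: [180.0, -0.0, 179.2]
force: [-0.6, -0.3, -1.2]
grip_width: 0.0132
```

```bash
python3 -c "
from h import *
to(.5199,-.0055,.1173)
p,d=read_camera('side');cv2.imwrite('pics/s8.png',cv2.resize(p[140:240,270:350,::-1],None,fx=6,fy=6,interpolation=2))
p,d=read_camera('top');cv2.imwrite('pics/t8.png',cv2.resize(p[170:270,320:420,::-1],None,fx=6,fy=6,interpolation=2))
"
```

```text
t 8.6 pos [ 0.5197 -0.0047  0.1167] rot [ 1.7997e+02 -4.0000e-02  1.7921e+02] F [-0.57 -0.3  -1.23] w 13.17
shift mm [-0.19 -0.78 -0.57] turn [ 0.03 -0.04  0.11]
```

View pics/s8.png

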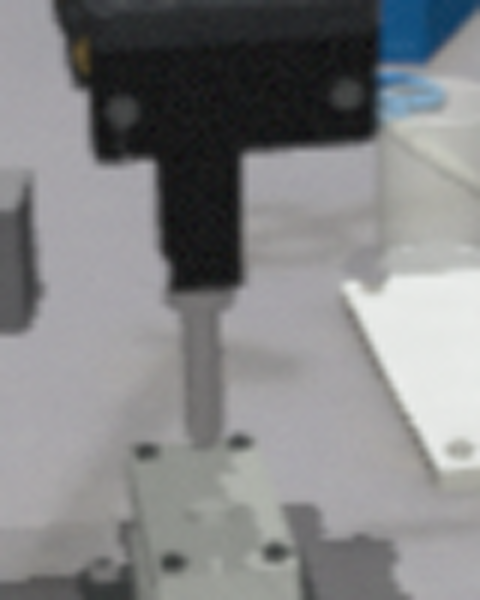

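View pics/t8.png

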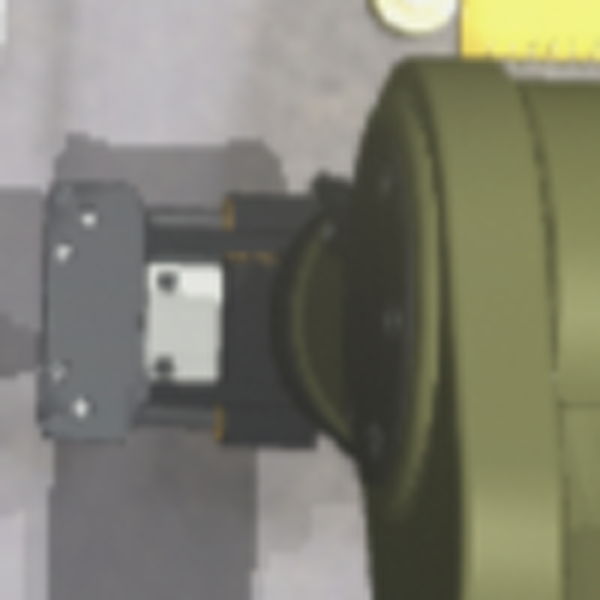

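```bash
python3 -c "
from h import *
f=lambda p:((proj('side',p)+.5-[270,140])*6-.5).round(1)
for y in(-.0075,-.0055,-.0035):
  print(y,'tip',f([.5195,y,.088]),f([.5195,y,.085]),'col und',f([.5195,y-.011,.138]),'bore',f([.5195,y,.064]))
print('bore meas',((np.array([304.76,225.39])+.5-[270,140])*6-.5))"
```

```text
-0.0075 tip [209.5 451.7] [209.9 460.1] col und [209.1 321.1] bore [212.3 518.4]
-0.0055 tip [208.6 448.8] [208.9 457.2] col und [208.1 318.4] bore [211.3 515.4]
-0.0035 tip [207.6 445.9] [207.9 454.3] col und [207.1 315.7] bore [210.3 512.4]
bore meas [211.06 514.84]
```

```bash
python3 -c "
from h import *
p,d=read_camera('side')
g=cv2.cvtColor(p,7).astype(int)
for r in (193,197,201,205,208,210,212,213,214,215,216):print(r,g[r,295:316])
for z in(.13,.12,.11,.1,.09,.088):print(z,proj('side',[.5195,-.0055,z]).round(2))"
```

```text
193 [164 164 162 162 154 133 111 113 115 112 108 133 162 166 166 166 165 163
 164 165 164]
197 [158 155 152 150 149 133 112 113 117 115 108 116 137 148 149 151 153 156
 157 158 160]
201 [155 151 148 147 144 128 108 113 116 114 109 108 129 148 147 145 146 147
 146 146 146]
205 [149 148 146 146 144 133 113 113 117 113 109 116 141 163 166 164 163 164
 163 163 162]
208 [148 146 146 147 149 139 121 115 116 116 110 115 141 162 169 168 167 167
 169 168 167]
210 [146 148 151 154 155 145 123 115 115 115 109 109 133 164 167 166 167 167
 165 167 167]
212 [150 155 160 160 160 154 135 118 115 113 112 122 143 137 115 123 143 162
 167 167 165]
213 [139 147 156 157 156 154 146 124 114 109 108 122 128  98  73  80 106 144
 167 168 170]
214 [ 95 121 143 148 146 147 144 134 120 116 117 126 129 103  91 103 128 157
 170 169 170]
215 [ 83 114 142 144 144 144 144 144 139 138 140 141 141 135 137 158 170 171
 171 169 168]
216 [115 129 144 145 145 145 144 145 144 144 143 146 143 146 159 173 176 173
 172 171 169]
0.13 [303.51 194.18]
0.12 [303.72 199.08]
0.11 [303.91 203.92]
0.1 [304.11 208.71]
0.09 [304.31 213.44]
0.088 [304.34 214.38]
```

Emit:
servo_tool:
  commands: [-0.9,0,8,0,0,0,0,0,9,0,0,0,0,0,0,0,0,0,0,0,0,0,0,0]

```text
time_s: 9.15
tool_pos: [0.5206, -0.006, 0.0994]
tool_rot: [-180.0, -0.1, 179.1]
force: [0.9, -0.3, -0.9]
grip_width: 0.0129
```

```bash
python3 -c "
from h import *
to(.5199,-.0055,.1173)
p,d=read_camera('side');cv2.imwrite('pics/s9.png',cv2.resize(p[190:240,285:325,::-1],None,fx=12,fy=12,interpolation=2))
g=cv2.cvtColor(p,7).astype(int)
print(g[212:230,298:314])
"
```

```text
t 9.15 pos [ 0.5206 -0.006   0.0994] rot [-1.7998e+02 -7.0000e-02  1.7911e+02] F [ 0.92 -0.3  -0.93] w 12.92
shift mm [  0.73   0.51 -17.9 ] turn [-0.02 -0.07  0.01]
[[160 161 159 140 110 114 117 112 107 113 121 110 121 144 163 166]
 [158 158 154 137 111 115 116 112 107  96  82  70  75 106 145 167]
 [147 145 145 130 109 114 115 113 108  98  88  84  96 127 156 169]
 [144 144 145 131 112 114 118 116 106 108 120 125 145 169 174 169]
 [145 146 144 131 113 114 115 113 107 107 122 142 153 170 173 172]
 [145 143 146 132 112 114 116 113 106 106 125 143 147 159 174 174]
 [144 144 143 132 111 113 115 113 108 108 129 150 153 164 174 175]
 [143 144 145 131 111 114 116 113 108 111 140 166 173 174 176 174]
 [144 144 144 137 120 114 116 113 110 115 137 158 175 175 176 176]
 [144 145 145 143 133 116 115 112 111 124 142 158 174 176 178 177]
 [145 145 145 143 138 126 120 117 118 130 142 155 169 176 176 176]
 [144 144 144 146 150 149 145 142 141 148 146 146 159 172 176 174]
 [145 146 145 147 154 159 158 159 157 154 148 143 154 167 168 167]
 [144 143 142 135 141 148 154 156 151 144 139 138 142 147 146 146]
 [142 144 141 133 135 146 153 154 150 144 137 139 141 144 144 145]
 [145 145 143 142 142 146 149 148 147 143 141 141 142 143 144 144]
 [145 143 144 145 144 145 147 143 142 144 144 142 143 143 144 143]
 [143 144 144 144 146 146 144 146 143 142 142 143 141 141 144 143]]
```

View pics/s9.png

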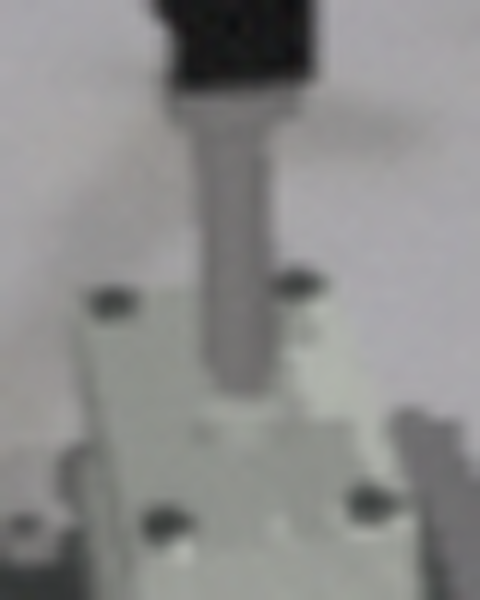

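Emit:
servo_tool:
  commands: [0,0,3,0,0,0,0,0,3,0,0,0,0,0,2,0,0,0,0,0,0,0,0,0]

```text
time_s: 9.6
tool_pos: [0.5208, -0.006, 0.0917]
tool_rot: [-180.0, -0.0, 179.1]
force: [0.0, 0.1, -0.6]
grip_width: 0.0136
```

Emit:
servo_tool:
  commands: [0,0,2,0,0,0,0,0,2,0,0,0,0,0,0,0,0,0]

```text
time_s: 9.9
tool_pos: [0.5209, -0.006, 0.0878]
tool_rot: [180.0, -0.0, 179.1]
force: [0.3, 0.8, -0.9]
grip_width: 0.0132
```

Emit:
servo_tool:
  commands: [0,0,3,0,0,0,0,0,3,0,0,0,0,0,2,0,0,0,0,0,0,0,0,0]

```text
time_s: 10.3
tool_pos: [0.5208, -0.006, 0.0796]
tool_rot: [-180.0, -0.0, 179.1]
force: [0.6, -0.0, -0.5]
grip_width: 0.0131
```

Emit:
servo_tool:
  commands: [0,0,1,0,0,0,0,0,1,0,0,0,0,0,0,0,0,0]

```text
time_s: 10.6
tool_pos: [0.521, -0.006, 0.078]
tool_rot: [180.0, -0.0, 179.1]
force: [-0.4, 0.2, -1.8]
grip_width: 0.0131
```

Emit:
servo_tool:
  commands: [0,0,1,0,0,0,0,0,1,0,0,0,0,0,1,0,0,0,0,0,0,0,0,0]

```text
time_s: 11.0
tool_pos: [0.521, -0.006, 0.0749]
tool_rot: [180.0, -0.0, 179.1]
force: [-0.7, -0.5, -1.6]
grip_width: 0.0131
```

Emit:
servo_tool:
  commands: [0,0,0.7,0,0,0,0,0,0,0,0,0]

```text
time_s: 11.2
tool_pos: [0.5211, -0.006, 0.0743]
tool_rot: [180.0, -0.0, 179.1]
force: [-0.1, 0.1, -0.8]
grip_width: 0.0131
```

Emit:
servo_tool:
  commands: [0,0,0.5,0,0,0,0,0,0,0,0,0]

```text
time_s: 11.4
tool_pos: [0.5211, -0.006, 0.0738]
tool_rot: [180.0, 0.0, 179.1]
force: [0.4, -0.4, -1.3]
grip_width: 0.0135
```

Emit:
servo_tool:
  commands: [0,0,0,0,0,0,0,0,0,0,0,0,0,0,0,0,0,0,0,0,0,0,0,0]
  jaw: 50

```text
time_s: 11.8
tool_pos: [0.5212, -0.006, 0.074]
tool_rot: [180.0, 0.0, 179.1]
force: [-0.7, 0.4, 0.5]
grip_width: 0.0373
```

Emit:
servo_tool:
  commands: [0,0,-15,0,0,0,0,0,-20,0,0,0,0,0,-20,0,0,0,0,0,-15,0,0,0,0,0,0,0,0,0]

```text
time_s: 12.3
tool_pos: [0.5229, -0.006, 0.1461]
tool_rot: [180.0, 0.3, 179.1]
force: [-0.6, -0.1, 0.3]
grip_width: 0.0501
```

```bash
python3 -c "
from h import *
o=monitor.get_obs();print(o['time_s'],o['tool_pos'])
p,d=read_camera('side');cv2.imwrite('pics/s10.png',cv2.resize(p[170:290,270:370,::-1],None,fx=5,fy=5,interpolation=2))
"
```

```text
12.3 [ 0.52287386 -0.0059799   0.14613926]
```

View pics/s10.png

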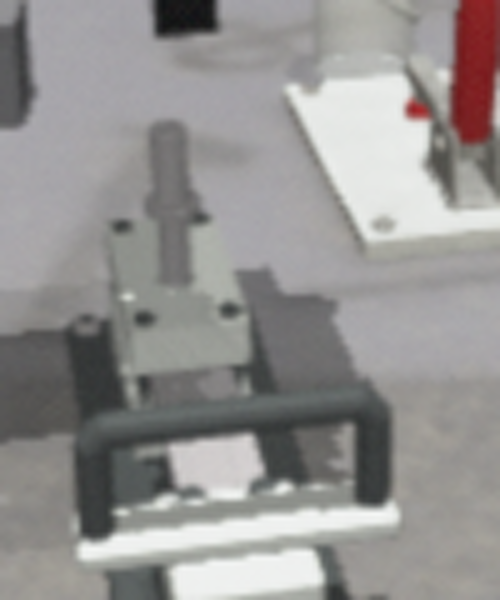

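Emit:
servo_tool:
  commands: [0.2,-17,0,0,0,0,0.4,-28,0,0,0,0,0.4,-32,0,0,0,0,0.4,-32,0,0,0,0,0.4,-20,0,0,0,0,0,-9.5,0,0,0,0,0,0,0,0,0,0,0,0,0,0,0,0]
  jaw: 60

```text
time_s: 13.15
tool_pos: [0.517, -0.143, 0.1432]
tool_rot: [179.9, -0.1, 179.2]
force: [0.1, 0.6, 1.0]
grip_width: 0.0603
```

Emit:
servo_tool:
  commands: [0,0,20,0,0,0,0,0,20,0,0,0,0,0,0,0,0,0,0,0,0,0,0,0]

```text
time_s: 13.55
tool_pos: [0.5172, -0.1431, 0.1039]
tool_rot: [180.0, -0.0, 179.2]
force: [0.9, 0.3, 0.2]
grip_width: 0.0601
```

```bash
python3 -c "
from h import *
to(.517,-.1445,.040)
p,d=read_camera('side');cv2.imwrite('pics/s11.png',cv2.resize(p[160:300,270:370,::-1],None,fx=5,fy=5,interpolation=2)[:600])
P=cloud('side',d)
m=(P[...,2]>.11)&(P[...,2]<.16)&(P[...,1]<-.1)&(P[...,1]>-.25)&(abs(P[...,0]-.52)<.03)
print(np.median(P[m],0),m.sum())
"
```

```text
t 13.55 pos [ 0.5172 -0.1431  0.1039] rot [ 1.7998e+02 -4.0000e-02  1.7922e+02] F [0.88 0.26 0.2 ] w 60.07
shift mm [ 0.15 -1.39 63.87] turn [ 0.02 -0.04  0.12]
[ 0.51544272 -0.1818837   0.14647661] 246
```

View pics/s11.png

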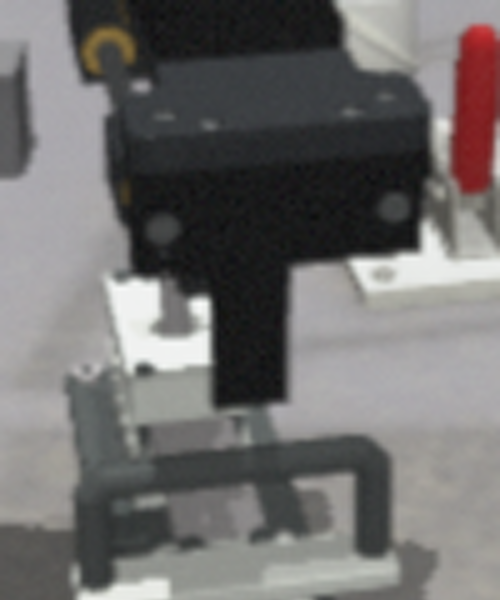

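Emit:
servo_tool:
  commands: [0,-1,15,0,0,0,0,0,20,0,0,0,0,0,16,0,0,0,0,0,8,0,0,0,0,0,4,0,0,0,0,0,0,0,0,0]

```text
time_s: 14.2
tool_pos: [0.5171, -0.1455, 0.0407]
tool_rot: [-180.0, -0.0, 179.1]
force: [0.1, -0.5, -1.0]
grip_width: 0.06
```

```bash
python3 -c "
from h import *
to(.517,-.1445,.040)
p,d=read_camera('side');cv2.imwrite('pics/s12.png',cv2.resize(p[170:290,270:370,::-1],None,fx=5,fy=5,interpolation=2))
p,d=read_camera('top');cv2.imwrite('pics/t12.png',p[...,::-1])
"
```

```text
t 14.2 pos [ 0.5171 -0.1455  0.0407] rot [-1.800e+02 -1.000e-02  1.791e+02] F [ 0.11 -0.49 -1.  ] w 59.97
shift mm [0.13 1.01 0.68] turn [-0.   -0.01  0.  ]
```

View pics/s12.png

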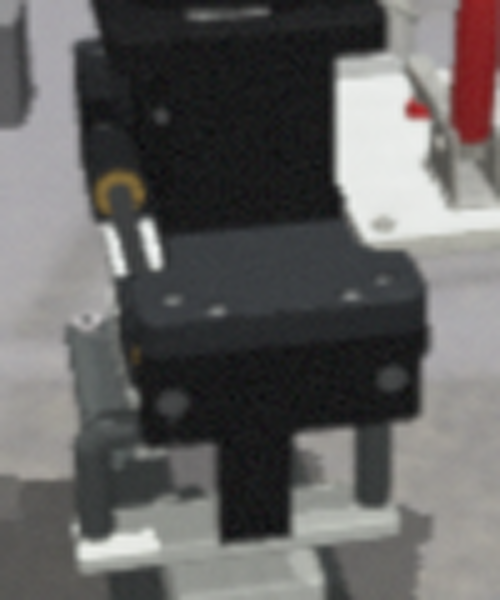

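View pics/t12.png

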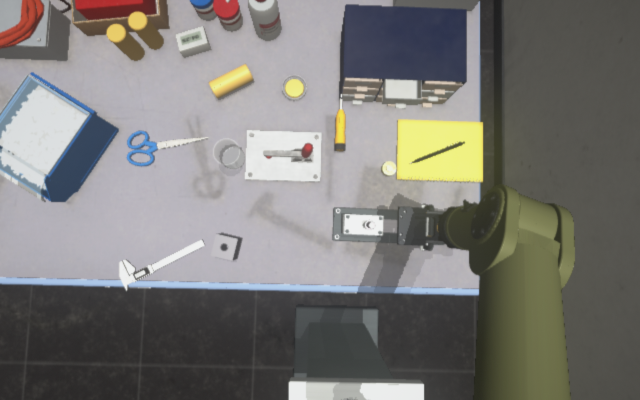

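Emit:
servo_tool:
  commands: [0,0,0,0,0,0,0,0,0,0,0,0,0,0,0,0,0,0,0,0,0,0,0,0,0,0,0,0,0,0,0,0,0,0,0,0,0,0,0,0,0,0,0,0,0,0,0,0]
  jaw: 6
  newtons: 6

```text
time_s: 15.1
tool_pos: [0.5172, -0.145, 0.0409]
tool_rot: [180.0, -0.0, 179.1]
force: [0.1, 0.8, 0.7]
grip_width: 0.0116
```

```bash
cat >>h.py <<'E'
def pin(tag):
    p,d=read_camera("top");P=cloud("top",d)[215:236,358:385]
    m=P[...,2]>.08; q=P[m]
    o=monitor.get_obs();print("t",o["time_s"],o["tool_pos"].round(4),"F",o["force"].round(2),"w",o["grip_width"].round(4))
    print("pin pts",m.sum(),"z",np.sort(q[:,2]).round(3)[-25:])
    cv2.imwrite(f"pics/{tag}.png",cv2.resize(p[200:250,330:450,::-1],None,fx=6,fy=6,interpolation=2))
E
python3 -c "
from h import *
pin('p1')"
```

```text
Traceback (most recent call last):
  File "h.py", line 27, in pin
    o=monitor.get_obs();print("t",o["time_s"],o["tool_pos"].round(4),"F",o["force"].round(2),"w",o["grip_width"].round(4))
                                                                                                 ^^^^^^^^^^^^^^^^^^^^^
AttributeError: 'float' object has no attribute 'round'
```

Gripped on the 12 mm bar (11.6 mm reported).

```bash
sed -i 's/o\["grip_width"\].round(4)/round(o["grip_width"],4)/' h.py
python3 -c "
from h import *
pin('p1')"
```

```text
t 15.2 [ 0.5171 -0.145   0.0408] F [0.09 1.79 0.06] w 0.0115
pin pts 86 z [0.129 0.129 0.129 0.129 0.129 0.13  0.13  0.13  0.13  0.13  0.13  0.13
 0.13  0.131 0.131 0.131 0.131 0.132 0.132 0.133 0.918 0.918 0.918 0.918
 0.918]
```

View pics/p1.png

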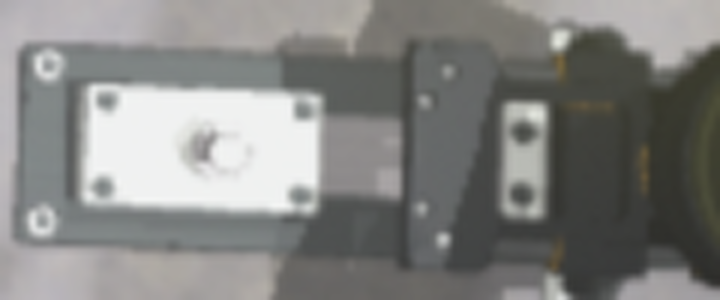

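Emit:
servo_tool:
  commands: [0,0.5,0,0,0,0,0,0.5,0,0,0,0,0,0.5,0,0,0,0,0,0.5,0,0,0,0,0,0.5,0,0,0,0,0,0.5,0,0,0,0]

```text
time_s: 15.8
tool_pos: [0.5172, -0.1428, 0.0409]
tool_rot: [-180.0, 0.0, 179.1]
force: [-0.6, -2.1, -0.9]
grip_width: 0.0117
```

```bash
python3 -c "
from h import *
pin('p2')"
```

```text
t 15.85 [ 0.5172 -0.1426  0.0408] F [-0.46 -1.83 -0.34] w 0.0115
pin pts 89 z [0.128 0.128 0.128 0.128 0.128 0.128 0.128 0.128 0.128 0.128 0.128 0.129
 0.129 0.129 0.129 0.129 0.129 0.13  0.13  0.13  0.13  0.131 0.132 0.132
 0.132]
```

Emit:
servo_tool:
  commands: [0,0.5,0,0,0,0,0,0.5,0,0,0,0,0,0.5,0,0,0,0]

```text
time_s: 16.15
tool_pos: [0.5172, -0.141, 0.0408]
tool_rot: [-180.0, 0.0, 179.1]
force: [0.4, -2.4, -0.9]
grip_width: 0.0118
```

Emit:
servo_tool:
  commands: [0,0.4,0,0,0,0,0,0.4,0,0,0,0,0,0,0,0,0,0]

```text
time_s: 16.45
tool_pos: [0.5172, -0.14, 0.0409]
tool_rot: [180.0, -0.0, 179.1]
force: [0.1, -2.0, -1.7]
grip_width: 0.0115
```

```bash
python3 -c "
from h import *
pin('p3')"
```

```text
t 16.5 [ 0.5172 -0.14    0.0409] F [ 0.16 -1.52 -0.76] w 0.0119
pin pts 99 z [0.128 0.128 0.129 0.129 0.129 0.129 0.129 0.129 0.129 0.129 0.13  0.13
 0.13  0.13  0.13  0.13  0.131 0.131 0.918 0.918 0.918 0.918 0.918 0.918
 0.918]
```

Emit:
servo_tool:
  commands: [0,0.3,0,0,0,0,0,0.3,0,0,0,0,0,0.3,0,0,0,0]

```text
time_s: 16.8
tool_pos: [0.5172, -0.1393, 0.0408]
tool_rot: [180.0, 0.0, 179.1]
force: [0.8, -2.7, -1.4]
grip_width: 0.0118
```

```bash
cat >c.py <<'E'
from h import *
p,d=read_camera("top");P=cloud("top",d)[215:236,358:385];z=P[...,2];z=z[(z>.07)&(z<.2)]
o=monitor.get_obs();print(o["time_s"],"y",o["tool_pos"][1].round(4),"Fy",o["force"][1].round(2),"pin top z",np.percentile(z,[85,95]).round(3),len(z))
E
python3 c.py
```

```text
16.85 y -0.1392 Fy -2.67 pin top z [0.128 0.13 ] 95
```

Emit:
servo_tool:
  commands: [0,0.4,0,0,0,0,0,0.4,0,0,0,0,0,0.4,0,0,0,0]

```text
time_s: 17.15
tool_pos: [0.5172, -0.1379, 0.0409]
tool_rot: [180.0, -0.0, 179.1]
force: [0.3, -2.3, -1.6]
grip_width: 0.0118
```

```bash
python3 c.py
```

```text
17.2 y -0.1379 Fy -1.01 pin top z [0.1   0.101] 56
```

Emit:
servo_tool:
  commands: [0,0.3,0,0,0,0,0,0.3,0,0,0,0,0,0,0,0,0,0]

```text
time_s: 17.5
tool_pos: [0.5172, -0.1374, 0.0409]
tool_rot: [180.0, 0.0, 179.1]
force: [-0.4, -2.3, -1.4]
grip_width: 0.0117
```

```bash
python3 c.py
```

```text
17.55 y -0.1374 Fy -2.77 pin top z [0.099 0.1  ] 59
```

The pin has dropped: its top is at 0.099–0.100 m, where 0.099 is seated, and drag stayed below 3 N. I'll let go of the handle.

Emit:
servo_tool:
  commands: [0,0,0,0,0,0,0,0,0,0,0,0,0,0,0,0,0,0,0,0,0,0,0,0,0,0,0,0,0,0]
  jaw: 50

```text
time_s: 18.05
tool_pos: [0.5173, -0.1372, 0.0409]
tool_rot: [180.0, 0.0, 179.1]
force: [-0.5, 0.1, -0.6]
grip_width: 0.0434
```

Emit:
servo_tool:
  commands: [0,0,-15,0,0,0,0,0,-25,0,0,0,0,0,-30,0,0,0,0,0,-30,0,0,0,0,0,-30,0,0,0,0,0,-20,0,0,0,0,0,0,0,0,0]

```text
time_s: 18.75
tool_pos: [0.5195, -0.1382, 0.1953]
tool_rot: [-180.0, 0.4, 179.1]
force: [0.2, -0.1, 0.4]
grip_width: 0.05
```

```bash
python3 c.py; python3 -c "
from h import *
p,d=read_camera('side');cv2.imwrite('pics/s20.png',cv2.resize(p[190:290,270:370,::-1],None,fx=6,fy=6,interpolation=2))
p,d=read_camera('top');cv2.imwrite('pics/t20.png',p[...,::-1])
o=monitor.get_obs();print(o['tool_pos'],o['force'],o['grip_width'])
for l in('brass_weight','glass_beaker'):print(l,[(r['box'],r['conf']) for r in look_for('top',l)[:1]])"
```

```text
18.8 y -0.1378 Fy 0.69 pin top z [0.1   0.102] 58
[ 0.51675709 -0.13735186  0.19045324] [-1.11846799  0.10943419 -0.47446231] 0.05009465986413043
brass_weight [([384.0, 159.7, 11.6, 16.7], 0.66)]
glass_beaker [([216.5, 136.9, 28.9, 34.8], 0.61)]
```

View pics/s20.png

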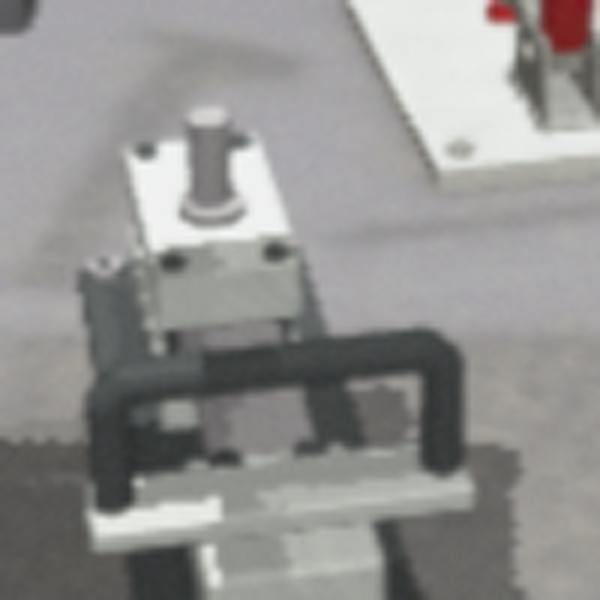

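View pics/t20.png

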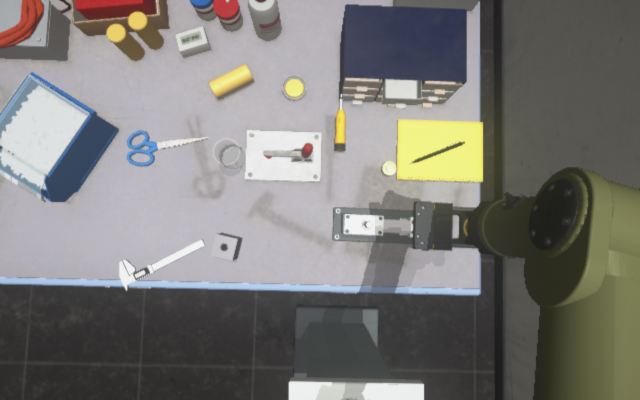

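The side view shows the collar sitting on the ear at crop (212,210). Top depth reads about 0.100 m, and the same method read about 1 mm high (0.130 for 0.129) when the pin stood on the tongue. The weight and beaker haven't moved, and the gripper is clear.

```bash
python3 -c "
from cell import *
env.sign_off();print(monitor.get_obs()['time_s'])"
```

```text
the job is handed in; nothing more can be done
the job is handed in; nothing more can be done
```

The draw bar is coupled to the stand: the pin is down through the clevis and the bar's eye with its collar on the upper ear. I handed the job in at about 19 s.

- **Pin:** I took it from its rest and stood it in the upper ear on the solid tongue, with no contact force showing above the sensor noise.
- **Draw bar:** I slid it by its handle with a light grip until the pin dropped after about 7 mm. Resistance on the bar read no more than about 2.8 N. I had one more 0.6 mm move queued that ran just after the drop. Resistance was 2.3–2.8 N there too, well under the 12 N limit.
- **Last checks:** Depth put the top of the pin at 0.100–0.102 m against 0.099 m when seated. The same reading was about 1 mm high earlier, and the side picture shows the collar on the ear with no visible gap. The brass weight and glass beaker are within about 2 pixels of where they started, and the gripper is open and well clear.
- **Disagreement found:** The reported tool height was about 33 mm lower than the fingertips really were. I noticed it in the pictures, a test close on empty air confirmed it, and I used the corrected height from then on.

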